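# Fetch the dowel pack out of the carton bin and stand it in the rack

### The arm

A 6-joint arm with a two-finger parallel gripper is mounted at the origin on a cart in front of the work surface, level with it; the furniture and walls round the work are solid. World frame = base frame: x ahead of the robot, y to its left, z up, the work surface at z = 0. Lengths are in m, angles in rad, forces in N, time in s.
With the tool pointing down it reaches from about 0.275 to 0.85 m from the base axis. Payload 5.2 kg.
Tool frame: the origin (TCP) lies midway between the tips of the shut fingers; the grasp point (between the pads) lies 19 mm behind it; z points along the fingers, y is the line along which they close (so a half turn about z gives the same grasp; the last joint's range is limited). The gripper opens to 85 mm and grips with 20 to 120 N. Pads are 22 mm wide; open, the fingers measure 114 mm over their backs; the gripper's body (76 mm by 85 mm) begins 54 mm behind the grasp point. The pads swing forward as they close: fully open they stand 13 mm farther back than shut.
Start: joints at [-1.344, 0.259, 1.535, -0, 1.348, -0.203], TCP at [0.229, -0.5, 0.207] pointing down, gripper open.
Joint ranges: [-3.14, 3.14], [-0.91, 2.08], [0.19, 2.58], [-1.22, 4.36], [0.22, 2.71], [-3.12, 3.12]. Speed limits (rad/s): [2.57, 2.57, 3.14, 3.14, 3.14, 3.14].

### API

Orientations are given as a unit quaternion [w, x, y, z].
In Python, from rig import ctrl gives the robot as it stands.
- The arm moves only by the tool carry_out, never from a script. Its argument "steps" is a list of rows, each an object of numbers: "dx", "dy", "dz": the shift along the world's x, y, z in m; "ax", "ay", "az": the turn, a rotation vector about the world's x, y, z in degrees; "hand": the finger opening in m, from 0 to 0.0854. In form: [{"dx": .., "dy": .., "dz": .., "ax": .., "ay": .., "az": .., "hand": ..}, ...]. A call has 1 to 10 rows; each row shifts and turns the commanded pose from where the row before left it; what a row does not reach is not made up. A row lasts 1/8 s, in which the tool goes at most 62.5 mm and 10.7 degrees, less where a joint would pass 70% of its speed; a pose out of reach is approached as far as the arm can. A call with a gripper value outside its range is refused whole. The fingers move at their own pace and stop on an object; "squeeze" is the grip in N (left out, the last holds). Time passes only in rows, so rows that do not move let the fingers close. It gives the time, the measured TCP pose, the force, the opening and the grip force at its end, in the units of the state.
- ctrl.sense(): the state, without advancing time (a new reading comes with each control period).
- ctrl.camera(name): name is "scene" or "top" or "wrist"; returns the picture (400x640x3 uint8, blue, green, red); there is no depth.
- ctrl.camera_info(name): a dict with "fx", "fy", "cx", "cy" (pixels), "D" ([k1, k2, p1, p2, k3] as OpenCV has them; the pictures are not rectified), "T" (4x4, takes a point from camera to world coordinates). Camera axes: x right, y down, z forward; pixel columns grow to the right and rows downward; lengths in m; the calibration is good to about 2 mm. A picture is of the moment at which its call begins: read the wrist's pose just before it. camera_info takes no time and is no camera call; for the wrist camera it gives the pose at the moment of the call.
- ctrl.finish_job(): hands the job in; it is judged then, once.
The state is a dict: "t": time; "joint_pos": joint angles; "qd": joint speeds; "joint_efforts": joint torques, N m; "tool_pos": TCP position; "orientation": TCP orientation; "contact_force": force on the tool from outside, world axes, zero at the start; "wrist_torque": the same for the moment, N m; "width": opening from 0.0 (shut) to 1.0 (fully open); "grip_force": force on a finger pad.
Only numpy, scipy, OpenCV 4.12 (cv2) and the standard library are available. Lean on these libraries where they do the work, as an engineer would, in place of code of your own. Each camera call takes 0.05 s, during which the arm holds its last target. There are 200 camera calls.

### The job

Lift the tall green pack of dowels out of the cut-down carton, leaving the other things in the carton, and stand it upright on its end (either end up) on the green patch of the plywood rack. Do not knock over or shove the bottle and the can that already stand in the rack, and let go of the pack at the end.

Things in the scene. Friction and masses are not known exactly. Their poses are not given: they have to be found in the camera images.
- pack: Tall green-and-white cardboard pack, a box 58 x 38 x 128 mm (the picture stands up to 6 mm taller), about 0.1 kg. Origin at its middle; z runs along its 128 mm length, x across the 58 mm side, y across the 38 mm side. It starts lying in the carton on a narrow long side: 58 mm high and 38 mm wide, to be gripped across the 38 mm.
- bin: Cut-down green printed carton used as a bin, open above, fixed, 250 (x) x 274 (y) mm outside with torn edges 65 to 104 mm high. Origin at the centre of its underside. Inside it is clear for x from -109 to 109 mm and y from -119 to 119 mm; its floor is 4 mm thick, walls 12 mm.
- measure: Yellow and black pocket tape measure lying on its side in the carton, 67 x 74 x 35 mm; origin at the centre of its underside. It stays in the carton.
- castor: Black loose castor lying in the carton, 45 x 56 x 36 mm; origin at the underside; its bulk is centred 7 mm along +y. It stays in the carton.
- rack: Fixed plywood rack. Origin on the bench under the middle of its three places (x = 0, y = -105, 0, 105 mm); x points to the back board. Floor top at z = 8 mm, 342 mm long in y, x from -140 to 50 mm, open toward -x. Smooth white back board: front face at x = +38 mm, 125 mm high. End cheeks: 32 mm high, 12 mm thick, at y = -165 and 165 mm, x from -62 to 38 mm.
- patch: Green painted patch, 70 (x) x 80 (y) mm, on the rack's floor at the one empty place (flat paint). Origin at its centre at the height of the floor; axes as the rack's. A pack standing with its 58 mm side square against the back board has its middle 9 mm beyond the patch centre, toward the board.
- glue: White glue bottle with an orange nozzle standing in the rack, 36 x 50 x 169 mm, origin at the centre of its underside. It stays where it is.
- can: Small blue can standing in the rack, 68 mm diameter, 62 mm high, origin at the centre of its underside. It stays where it is.
Not all that is in view belongs to the job. Of the things like the castor, leave any that is turquoise; of the rest the larger one is meant.

How it is judged:
On the way:
1. the pack is lifted clear above the carton's walls (its middle over 130 mm high) (height (world z) of pack above 0.13 m), for 0.1 s.
At the end, for the whole second after the job is handed in: The pack stands on end (long axis within 0.1 rad of vertical, either end up) on the rack's floor, its middle within 27 mm horizontally of the patch centre, at rest and released; bottle and can stand upright within 30 mm of where they were; tape measure and castor are still in the carton ((angle between pack's own z axis and vertical below 0.1 rad or angle between pack's own z axis and vertical above 3.0416 rad) and horizontal distance between pack and patch below 0.027 m and height (world z) of pack between 0.066 and 0.08 m and linear speed of each of pack, glue, can below 0.02 m/s and angular speed of pack below 0.1 rad/s and angle between each of glue, can's own z axis and vertical below 0.2 rad and distance of each of glue, can from where it was at the start of the episode below 0.03 m and x of measure in the frame of bin between -0.11 and 0.11 m and y of measure in the frame of bin between -0.12 and 0.12 m and height (world z) of each of measure, castor below 0.08 m and x of castor in the frame of bin between -0.11 and 0.11 m and y of castor in the frame of bin between -0.12 and 0.12 m); the robot touches nothing.
It fails at once if the bottle or the can is tipped by more than 0.4 rad or shoved by more than 40 mm (angle between any of glue, can's own z axis and vertical above 0.4 rad or distance of any of glue, can from where it was at the start of the episode above 0.04 m).
It fails at once if the tape measure or the castor is lifted out of the carton (over 120 mm high) (height (world z) of any of measure, castor above 0.12 m).
It also fails if it takes over 48 s, if anything falls off the work surface, if the arm or the gripper's body presses on something with over 40 N, if the wrist force passes 120 N, or if a joint passes its speed limit or range.

## Working session

There is one attempt and no reset: what is moved stays moved. The work goes in short steps, Python scripts to look and compute and a tool call to move; the robot and the scene stay as the last step left them, time stands still between calls to the robot, and variables do not carry over. Pictures are saved under pics/ and viewed, at most 10 in all, crops included, and the job is handed in when it is done.

Besides the shell and the picture viewer there is one more tool, called after "Call:" by a JSON object that holds its "op" and its "data". carry_out: Moves the arm, as the interface text tells. Its arguments: {"type":"object","properties":{"steps":{"type":"array"},"squeeze":{"type":"number"}},"required":["steps"]}

```bash
mkdir -p pics; cat > h.py <<'E'
import numpy as np,cv2,json
from rig import ctrl
def ray(ci,px,z):
    K=np.array([[ci['fx'],0,ci['cx']],[0,ci['fy'],ci['cy']],[0,0,1.]]);T=np.array(ci['T'])
    u=cv2.undistortPoints(np.array(px,float).reshape(-1,1,2),K,np.array(ci['D'],float)).reshape(-1,2)
    d=np.c_[u,np.ones(len(u))]@T[:3,:3].T
    return T[:3,3]+d*((z-T[2,3])/d[:,2])[:,None]
def proj(ci,P):
    K=np.array([[ci['fx'],0,ci['cx']],[0,ci['fy'],ci['cy']],[0,0,1.]]);Ti=np.linalg.inv(np.array(ci['T']))
    return cv2.projectPoints(np.array(P,float).reshape(-1,1,3),cv2.Rodrigues(Ti[:3,:3])[0],Ti[:3,3],K,np.array(ci['D'],float))[0].reshape(-1,2)
E
python3 - <<'E'
from h import *
for n in ('top','scene'):
    cv2.imwrite(f'pics/{n}0.png',ctrl.camera(n)); ci=ctrl.camera_info(n); print(n,np.round(ci['T'],3).tolist(),ci['fx'])
s=ctrl.sense();print(s['t'],s['orientation'],s['contact_force'])
E
```

```text
top [[0.067, -0.975, 0.211, 0.249], [-0.998, -0.066, 0.012, 0.045], [0.003, -0.211, -0.977, 1.411], [0.0, 0.0, 0.0, 1.0]] 376.8471748412142
scene [[-0.818, -0.435, 0.377, 0.025], [-0.576, 0.604, -0.551, 0.813], [0.012, -0.667, -0.745, 1.117], [0.0, 0.0, 0.0, 1.0]] 488.4824381341267
0.1 [-8.13027903e-04  9.76998875e-01  2.13242907e-01 -6.99462350e-06] [ 1.27052326 -0.25748389 -0.86891731]
```

View pics/top0.png

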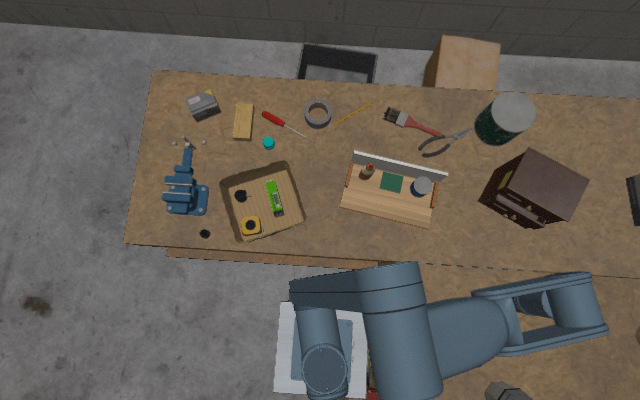

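View pics/scene0.png

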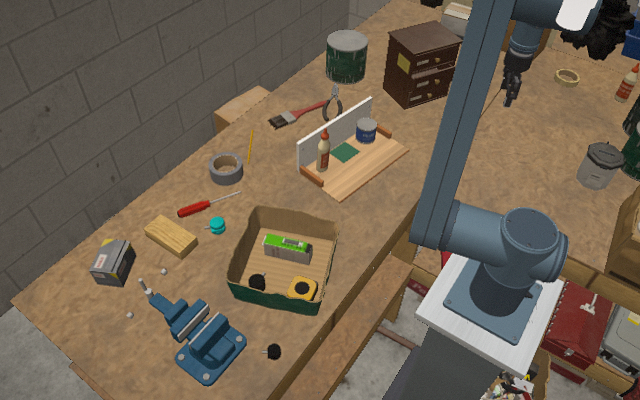

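The top view (320 px = y≈0) shows the carton at (262,203), holding the pack at (275,198), castor (241,196) and tape (251,226). The rack is at (392,188), with glue (368,171), patch (391,182) and can (421,187).

Things that could be taken for the pack: only the green box at top (275,198). The tin at (505,118) and the yellow wood block at (243,120) don't fit. For the castor, the black one in the carton is at (241,196), the turquoise one at (269,143) and a small black one outside at (205,233). I choose the pack at (275,198) and will check it in a close crop.

```bash
python3 - <<'E'
from h import *
t=cv2.imread('pics/top0.png');s=cv2.imread('pics/scene0.png')
a=cv2.resize(t[155:245,215:315],(400,360),interpolation=cv2.INTER_CUBIC)
b=cv2.resize(t[140:230,340:440],(400,360),interpolation=cv2.INTER_CUBIC)
c=cv2.resize(s[200:320,225:345],(400,240*400//240),interpolation=cv2.INTER_CUBIC)[:240]
d=cv2.resize(s[95:195,290:410],(400,333),interpolation=cv2.INTER_CUBIC)[:240]
cv2.imwrite('pics/crop0.png',np.vstack([np.hstack([a,b]),np.hstack([c,d])]))
ct=ctrl.camera_info('top')
hsv=cv2.cvtColor(t,cv2.COLOR_BGR2HSV)
m=cv2.inRange(hsv,(40,120,120),(75,255,255));m[:150]=0;m[250:]=0;m[:,:220]=0;m[:,310:]=0
p=np.argwhere(m)[:,::-1];print('pack',len(p),p.mean(0),cv2.minAreaRect(p.astype(np.float32)))
m=cv2.inRange(hsv,(60,60,20),(90,255,140));m[:165]=0;m[200:]=0;m[:,:375]=0;m[:,408:]=0
p=np.argwhere(m)[:,::-1];r=cv2.minAreaRect(p.astype(np.float32));print('patch',len(p),p.mean(0),r)
print(ray(ct,[p.mean(0)],.008).round(3),ray(ct,cv2.boxPoints(r),.008).round(3).tolist())
E
```

```text
pack 168 [271.98809524 192.32142857] ((273.2158203125, 195.30914306640625), (28.922630310058594, 9.147024154663086), 75.0685806274414)
patch 344 [391.0872093  181.71511628] ((391.1470642089844, 181.91175842285156), (20.615528106689453, 16.73495864868164), 14.03624439239502)
[[ 0.617 -0.228  0.008]] [[0.591, -0.183, 0.008], [0.656, -0.197, 0.008], [0.642, -0.274, 0.008], [0.577, -0.26, 0.008]]
```

View pics/crop0.png

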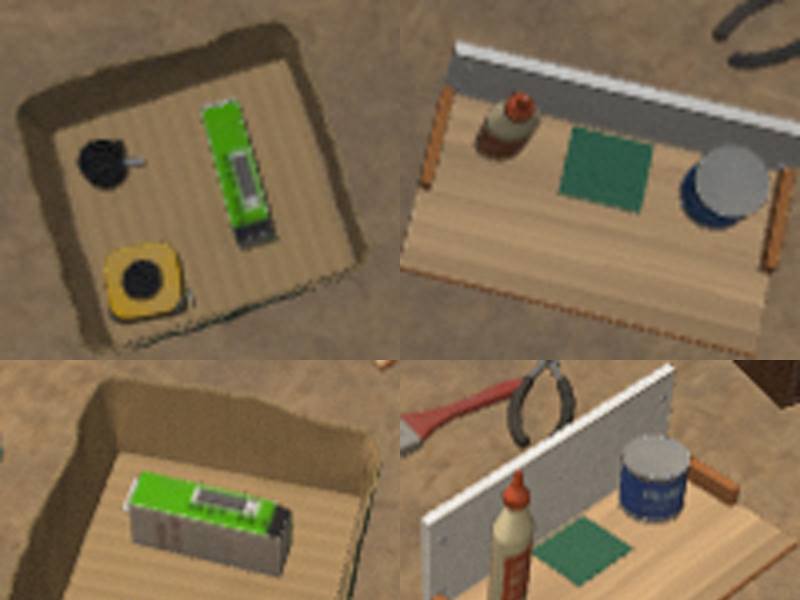

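The crop confirms the pack: in the top view its corners are (265.8,181.5), (274.5,179.8), (283.8,214) and (275,216). The patch lies between glue and can, and the space in front of it is open.

```bash
python3 - <<'E'
from h import *
ct=ctrl.camera_info('top')
P=ray(ct,[(265.8,181.5),(274.5,179.8),(283.8,214),(275,216)],.062);print(P.round(3).tolist(),P.mean(0))
a=(P[0]+P[1]-P[2]-P[3])/2;b=(P[0]-P[1]+P[3]-P[2])/2
print(np.linalg.norm(a),np.degrees(np.arctan2(a[1],a[0])),np.linalg.norm(b),np.degrees(np.arctan2(b[1],b[0])))
print('glue,can',ray(ct,[(215+0,0)],.0)[0]*0, ray(ct,[(340+105/4,140+148/4),(340+712/4,140+205/4)],.01).round(3).tolist())
ci=ctrl.camera_info('wrist');T=np.array(ci['T']);print(T.round(3).tolist(),ci['fx'])
E
```

```text
[[0.573, 0.243, 0.062], [0.581, 0.212, 0.062], [0.456, 0.167, 0.062], [0.447, 0.198, 0.062]] [0.51417101 0.2048332  0.062     ]
0.13314395601503112 19.79059781894692 0.032522322716867696 106.08038612388742
glue,can [0. 0. 0.] [[0.629, -0.132, 0.01], [0.611, -0.708, 0.01]]
[[0.417, -0.865, -0.281, 0.301], [-0.909, -0.397, -0.128, -0.467], [-0.001, 0.308, -0.951, 0.372], [0.0, 0.0, 0.0, 1.0]] 323.4934607968262
```

Call:
{"op": "carry_out", "data": {"steps": [{"dz":0.06},{"dz":0.06},{"dz":0.05,"dx":0.03},{"dx":0.05,"dy":0.03}]}}

```text
invalid input
```

Call:
{"op": "carry_out", "data": {"steps": [{"dx":0,"dy":0,"dz":0.06,"ax":0,"ay":0,"az":0,"hand":0.085},{"dx":0,"dy":0,"dz":0.06,"ax":0,"ay":0,"az":0,"hand":0.085},{"dx":0.04,"dy":0.03,"dz":0.02,"ax":0,"ay":0,"az":0,"hand":0.085},{"dx":0.04,"dy":0.04,"dz":0,"ax":0,"ay":0,"az":0,"hand":0.085}], "squeeze": 50}}

```text
t: 0.6
tool_pos: [0.31, -0.4307, 0.3487]
orientation: [0.002, 0.977, 0.212, 0.0]
contact_force: [0.4, 0.3, -0.5]
width: 0.994
grip_force: 0.0
```

```bash
cat > log.py <<'E'
from h import *
s=ctrl.sense();q=s['joint_pos'];r=[*map(float,q),*map(float,s['tool_pos']),*map(float,s['orientation'])]
open('fk.txt','a').write(' '.join(map(str,r))+'\n');print(round(s['t'],2),np.round(r,3).tolist(),np.round(s['contact_force'],1),s['width'])
E
echo "-1.344 0.259 1.535 0 1.348 -0.203 0.229 -0.5 0.207 0 0.976999 0.213243 0">fk.txt; python3 log.py
```

```text
0.6 [-1.157, 0.165, 1.315, 0.0, 1.657, -0.014, 0.31, -0.431, 0.349, 0.002, 0.977, 0.212, 0.0] [ 0.4  0.3 -0.5] 0.9942906549918591
```

Call:
{"op": "carry_out", "data": {"steps": [{"dx":0.03,"dy":0.05,"dz":0,"ax":0,"ay":0,"az":-1,"hand":0.085},{"dx":0.03,"dy":0.05,"dz":0,"ax":0,"ay":0,"az":-1,"hand":0.085},{"dx":0.03,"dy":0.05,"dz":0,"ax":0,"ay":0,"az":-1,"hand":0.085},{"dx":0.03,"dy":0.05,"dz":0,"ax":0,"ay":0,"az":-1,"hand":0.085},{"dx":0.02,"dy":0.055,"dz":0,"ax":0,"ay":0,"az":-1,"hand":0.085},{"dx":0.02,"dy":0.055,"dz":0,"ax":0,"ay":0,"az":-1,"hand":0.085},{"dx":0.02,"dy":0.055,"dz":0,"ax":0,"ay":0,"az":0,"hand":0.085},{"dx":0.01,"dy":0.06,"dz":0,"ax":0,"ay":0,"az":0,"hand":0.085},{"dx":0.01,"dy":0.06,"dz":0,"ax":0,"ay":0,"az":0,"hand":0.085},{"dx":0.005,"dy":0.06,"dz":0,"ax":0,"ay":0,"az":0,"hand":0.085}]}}

```text
t: 1.85
tool_pos: [0.5142, 0.117, 0.3465]
orientation: [-0.0, 0.987, 0.162, -0.0]
contact_force: [0.5, -0.1, 0.3]
width: 0.996
grip_force: 0.0
```

```bash
python3 log.py
```

```text
1.85 [0.012, 0.162, 1.324, -0.0, 1.656, 1.258, 0.514, 0.117, 0.346, -0.0, 0.987, 0.162, -0.0] [ 0.5 -0.1  0.3] 0.9957749541479904
```

Call:
{"op": "carry_out", "data": {"steps": [{"dx":0,"dy":0.045,"dz":0,"ax":0,"ay":0,"az":0,"hand":0.085},{"dx":0,"dy":0.045,"dz":-0.03,"ax":0,"ay":0,"az":0,"hand":0.085},{"dx":0,"dy":0,"dz":-0.03,"ax":0,"ay":0,"az":0,"hand":0.085},{"dx":0,"dy":0,"dz":0,"ax":0,"ay":0,"az":0,"hand":0.085}]}}

```text
t: 2.35
tool_pos: [0.5123, 0.2053, 0.2842]
orientation: [0.0, 0.987, 0.162, -0.003]
contact_force: [-0.4, 0.2, 0.4]
width: 0.997
grip_force: 0.0
```

```bash
python3 log.py; python3 -c "
from h import *
ci=ctrl.camera_info('wrist');cv2.imwrite('pics/w1.png',ctrl.camera('wrist'));import pickle;pickle.dump(ci,open('w1.pkl','wb'))"
```

```text
2.35 [0.179, 0.227, 1.389, -0.0, 1.531, 1.424, 0.512, 0.205, 0.284, 0.0, 0.987, 0.162, -0.003] [-0.4  0.2  0.4] 0.9967882954997694
```

View pics/w1.png

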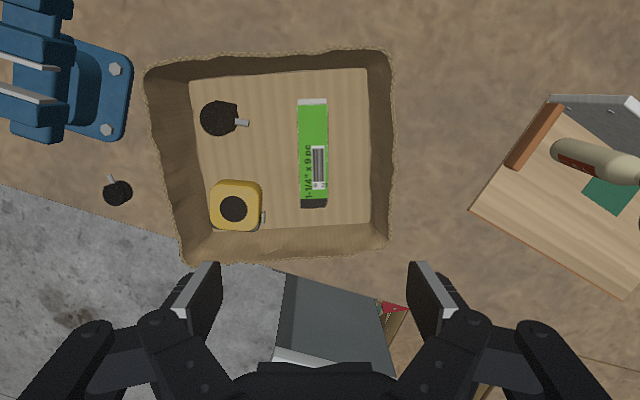

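The wrist view shows the pack standing clear in the carton, with corners at (297,98), (326,98), (327,207) and (301,207). The castor is at (219,118) and the tape measure at (235,205).

```bash
cat > kin.py <<'E'
import numpy as np
from scipy.spatial.transform import Rotation as R
from scipy.optimize import least_squares
D=np.loadtxt('fk.txt')
def fk(q,p):
    # p: h,a1,d,L1,e,L2,t
    h,a1,d,L1,e,L2,t=p
    Ry=lambda a:R.from_euler('y',a)
    R1=R.from_euler('z',q[0]);A=R1*Ry(q[1]);B=A*Ry(q[2]);C=B*R.from_euler('z',q[3])*Ry(q[4]);E=C*R.from_euler('z',q[5])
    return R1.apply([a1,d,h])+A.apply([0,0,L1])+B.apply([e,0,L2])+E.apply([0,0,t]),E
if __name__=='__main__':
    f=lambda p:np.concatenate([fk(r[:6],p)[0]-r[6:9] for r in D])
    s=least_squares(lambda p:np.r_[f(p),1e-4*(p-[.3,0,.1,.4,0,.4,.25])],[.3,0,.1,.4,0,.4,.25]);print(s.x.round(4),(f(s.x)*1e3).round(1))
    for r in D:print((fk(r[:6],s.x)[1].inv()*R.from_quat(r[[10,11,12,9]])).inv().as_matrix().round(2).tolist() if 0 else (fk(r[:6],s.x)[1].inv()*R.from_quat(np.r_[r[10:13],r[9]])).as_rotvec().round(3))
E
python3 kin.py; python3 - <<'E'
from h import *;import pickle
ci=pickle.load(open('w1.pkl','rb'));print(np.round(ci['T'],3)[:3,3])
P=ray(ci,[(297,98),(326,98),(327,207),(301,207)],.062);print(P.round(3).tolist(),P.mean(0))
a=(P[0]+P[1]-P[2]-P[3])/2;b=(P[0]-P[1]+P[3]-P[2])/2
print(np.linalg.norm(a),np.degrees(np.arctan2(a[1],a[0])),np.linalg.norm(b),np.degrees(np.arctan2(b[1],b[0])))
im=cv2.imread('pics/w1.png')
cv2.imwrite('pics/w1c.png',cv2.resize(im[80:225,270:350],None,fx=4,fy=4,interpolation=cv2.INTER_CUBIC))
E
```

```text
[2.241e-01 1.000e-04 1.108e-01 5.376e-01 6.130e-02 4.251e-01 3.829e-01] [ 0.1  0.  -0.  -0.  -0.  -0.  -0.  -0.  -0.   0.  -0.   0. ]
[-0.    -0.     1.571]
[-0.    -0.     1.571]
[0.    0.    1.571]
[0.    0.    1.571]
[0.588 0.231 0.45 ]
[[0.578, 0.248, 0.062], [0.589, 0.217, 0.062], [0.465, 0.172, 0.062], [0.454, 0.203, 0.062]] [0.52150392 0.20978737 0.062     ]
0.13248161116508475 19.940342767991627 0.03314702186909815 108.69452184528335
```

View pics/w1c.png

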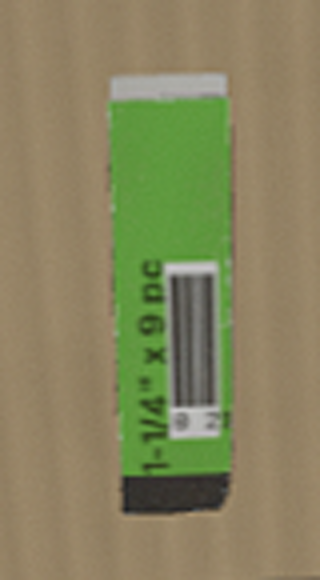

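The close crop shows the white end far, at crop (168,85), the black end near, at (172,495), and straight sides. The kinematic fit is exact, so I can plan the upending with IK.

```bash
cat > plan.py <<'E'
from kin import *
p=np.array([.2241,.0001,.1108,.5376,.0613,.4251,.3829])
lo=np.array([-3.14,-.91,.19,-1.22,.22,-3.12]);hi=np.array([3.14,2.08,2.58,4.36,2.71,3.12])
def FK(q):
    x,E=fk(q,p);return x,E*R.from_euler('z',np.pi/2)
def ik(x,Rt,q0):
    def f(q):
        y,E=FK(q);return np.r_[(y-x)*5,(E.inv()*Rt).as_rotvec()]
    s=least_squares(f,np.clip(q0,lo+1e-3,hi-1e-3),bounds=(lo,hi));return s.x,np.linalg.norm(s.fun)
def hor(yaw,roll): # tool z horizontal at yaw; y horizontal; roll 0/pi
    z=np.array([np.cos(yaw),np.sin(yaw),0]);y=np.array([-z[1],z[0],0])*(1 if roll==0 else -1)
    return R.from_matrix(np.c_[np.cross(y,z),y,z])
E
cat > a.py <<'E'
from plan import *
rng=np.random.default_rng(0)
pc=np.array([.617,-.228])
for yd in (-12.2,10,-35):
  for roll in (0,1):
    yw=np.radians(yd);z=np.array([np.cos(yw),np.sin(yw)])
    x=np.r_[pc+z*(.019-.012),.08+.015];Rt=hor(yw,roll);S=set()
    for i in range(60):
        q,e=ik(x,Rt,rng.uniform(lo,hi))
        if e<1e-4:S.add(tuple(q.round(2)))
    print(yd,roll,'up x' ,Rt.as_matrix()[:,0].round(2),S)
g=R.from_quat([.987,.162,0,0])
for a in (0,180):
    print(a,ik(np.array([.52,.209,.024]),R.from_euler('z',a,degrees=True)*g,np.array([.179,.4,1.6,0,1.2,1.424-(3.14 if a else 0)])))
E
python3 a.py
```

```text
-12.2 0 up x [ 0.  0. -1.] {(np.float64(-0.93), np.float64(1.1), np.float64(2.41), np.float64(2.39), np.float64(1.85), np.float64(1.32))}
-12.2 1 up x [0. 0. 1.] {(np.float64(-0.93), np.float64(1.1), np.float64(2.41), np.float64(2.39), np.float64(1.85), np.float64(-1.82))}
10 0 up x [-0. -0. -1.] {(np.float64(-1.16), np.float64(1.0), np.float64(2.2), np.float64(1.8), np.float64(1.58), np.float64(1.52))}
10 1 up x [0. 0. 1.] {(np.float64(-1.16), np.float64(1.0), np.float64(2.2), np.float64(1.8), np.float64(1.58), np.float64(-1.62))}
-35 0 up x [ 0.  0. -1.] {(np.float64(-0.41), np.float64(1.07), np.float64(2.37), np.float64(3.35), np.float64(1.86), np.float64(1.63))}
-35 1 up x [-0.  0.  1.] {(np.float64(-0.41), np.float64(1.07), np.float64(2.37), np.float64(3.35), np.float64(1.86), np.float64(-1.51))}
0 (array([ 1.83146356e-01,  4.63075292e-01,  1.73189477e+00, -1.08657009e-14,
        9.46622591e-01,  1.42857628e+00]), np.float64(6.125194644224788e-14))
180 (array([ 1.83146356e-01,  4.63075292e-01,  1.73189477e+00, -1.09355257e-14,
        9.46622591e-01, -1.71301637e+00]), np.float64(5.6280172464362424e-14))
```

Call:
{"op": "carry_out", "data": {"steps": [{"dx":-0.016,"dy":-0.005,"dz":-0.03,"ax":0,"ay":0,"az":1,"hand":0.06},{"dx":0,"dy":0,"dz":-0.04,"ax":0,"ay":0,"az":0,"hand":0.06},{"dx":0,"dy":0,"dz":-0.04,"ax":0,"ay":0,"az":0,"hand":0.06},{"dx":0,"dy":0,"dz":-0.04,"ax":0,"ay":0,"az":0,"hand":0.06},{"dx":0,"dy":0,"dz":-0.01,"ax":0,"ay":0,"az":0,"hand":0.06},{"dx":0,"dy":0,"dz":0,"ax":0,"ay":0,"az":0,"hand":0.06}]}}

```text
t: 3.15
tool_pos: [0.4992, 0.1997, 0.1281]
orientation: [0.0, 0.985, 0.17, 0.001]
contact_force: [-0.6, 0.4, 0.1]
width: 0.703
grip_force: 0.0
```

```bash
python3 log.py; python3 kin.py|head -1; python3 - <<'E'
from h import *
ci=ctrl.camera_info('wrist');im=ctrl.camera('wrist');cv2.imwrite('pics/w2.png',im);print(proj(ci,[(.520,.209,.062),(.4965,.2006,.062)]))
E
```

```text
3.15 [0.173, 0.302, 1.679, -0.0, 1.159, 1.402, 0.499, 0.2, 0.128, 0.0, 0.985, 0.17, 0.001] [-0.6  0.4  0.1] 0.7034753934945216
[0.2153 0.0007 0.1108 0.5309 0.0593 0.4258 0.3696] [ 0.1 -0.  -0.1 -0.   0.   0.   0.  -0.   0.  -0.  -0.   0.1  0.  -0.
[[311.33278534 176.68486405]
 [311.46873144 208.68298932]]
```

View pics/w2.png

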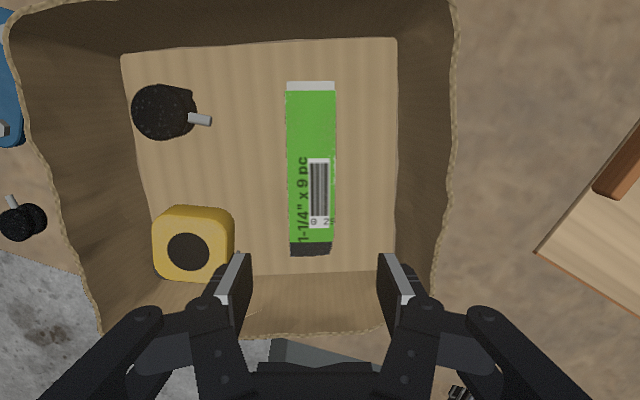

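The wrist view shows the pack straight between the fingers (columns 287–335, finger midline about 313), with the tape measure's edge at column 234. The way down is clear.

Call:
{"op": "carry_out", "data": {"steps": [{"dx":0,"dy":0,"dz":-0.04,"ax":0,"ay":0,"az":0,"hand":0.06},{"dx":0,"dy":0,"dz":-0.04,"ax":0,"ay":0,"az":0,"hand":0.06},{"dx":-0.002,"dy":0,"dz":-0.028,"ax":0,"ay":0,"az":0,"hand":0.06},{"dx":0,"dy":0,"dz":0,"ax":0,"ay":0,"az":0,"hand":0.06},{"dx":0,"dy":0,"dz":0,"ax":0,"ay":0,"az":0,"hand":0.03},{"dx":0,"dy":0,"dz":0,"ax":0,"ay":0,"az":0,"hand":0.03},{"dx":0,"dy":0,"dz":0,"ax":0,"ay":0,"az":0,"hand":0.03},{"dx":0,"dy":0,"dz":0,"ax":0,"ay":0,"az":0,"hand":0.03}], "squeeze": 50}}

```text
t: 4.2
tool_pos: [0.4984, 0.2005, 0.0215]
orientation: [-0.0, 0.985, 0.17, 0.003]
contact_force: [-1.0, 0.1, 6.5]
width: 0.436
grip_force: 50.6
```

Call:
{"op": "carry_out", "data": {"steps": [{"dx":0,"dy":0,"dz":0.03,"ax":0,"ay":0,"az":0,"hand":0.03},{"dx":0,"dy":0,"dz":0.04,"ax":0,"ay":0,"az":0,"hand":0.03},{"dx":0,"dy":0,"dz":0.05,"ax":0,"ay":0,"az":0,"hand":0.03},{"dx":0,"dy":0,"dz":0.05,"ax":0,"ay":0,"az":0,"hand":0.03},{"dx":0,"dy":0,"dz":0.05,"ax":0,"ay":0,"az":0,"hand":0.03},{"dx":0,"dy":0,"dz":0.04,"ax":0,"ay":0,"az":0,"hand":0.03},{"dx":0,"dy":0,"dz":0.04,"ax":0,"ay":0,"az":0,"hand":0.03},{"dx":0,"dy":0,"dz":0,"ax":0,"ay":0,"az":0,"hand":0.03}]}}

```text
t: 5.2
tool_pos: [0.4977, 0.2003, 0.3237]
orientation: [-0.0, 0.985, 0.17, 0.004]
contact_force: [0.9, 0.4, -1.6]
width: 0.433
grip_force: 50.8
```

```bash
python3 log.py; cat > b.py <<'E'
from plan import *
from h import ctrl
s=ctrl.sense();q0=np.array(s['joint_pos'],float)
yw=np.radians(-5);z=np.array([np.cos(yw),np.sin(yw)]);zr=np.array([np.cos(np.radians(-12.2)),np.sin(np.radians(-12.2))])
c=np.array([.617,-.228])-.009*zr;Rt=hor(yw,0)
qf,e=ik(np.r_[c+z*.007,.32],Rt,np.array([-1,.9,2.,2.2,1.6,1.4]));print('qf',qf.round(2),e)
q,e2=ik(np.r_[c+z*.007,.10],Rt,qf);print('q low',q.round(2),e2)
def rep(qs):
    for q in qs:
        x,E=FK(q);m=E.as_matrix();g=x-m[:,2]*.019
        lowp=min((g+m[:,0]*a+m[:,2]*b)[2] for a in(.089,-.039) for b in(-.017,.041))
        print(q.round(2),'tcp',x.round(3),'z',m[:,2].round(2),'x',m[:,0].round(2),'packlow',lowp.round(3),'wristz',(x-m[:,2]*p[6])[[0,1,2]].round(2))
rep([q0+(qf-q0)*t for t in np.linspace(0,1,9)])
E
python3 b.py
```

```text
5.2 [0.175, 0.177, 1.36, -0.0, 1.596, 1.403, 0.498, 0.2, 0.324, -0.0, 0.985, 0.17, 0.004] [ 0.9  0.4 -1.6] 0.43343935568790565
qf [-1.07  0.32  2.41  2.12  1.35  1.92] 1.1941760251211175e-15
q low [-1.07  1.06  2.39  2.14  1.74  1.31] 2.434199684488502e-15
[ 0.17  0.18  1.36 -0.    1.6   1.4 ] tcp [0.498 0.2   0.324] z [ 0.01  0.   -1.  ] x [0.94 0.34 0.01] packlow 0.301 wristz [0.49 0.2  0.71]
[0.02 0.19 1.49 0.27 1.56 1.47] tcp [0.475 0.221 0.275] z [-0.11  0.26 -0.96] x [ 0.99  0.12 -0.08] packlow 0.246 wristz [0.52 0.12 0.64]
[-0.14  0.21  1.62  0.53  1.53  1.53] tcp [0.472 0.243 0.257] z [-0.12  0.53 -0.84] x [ 0.97 -0.12 -0.21] packlow 0.22 wristz [0.52 0.04 0.58]
[-0.29  0.23  1.75  0.8   1.5   1.6 ] tcp [0.497 0.252 0.265] z [-0.    0.75 -0.67] x [ 0.87 -0.33 -0.37] packlow 0.217 wristz [ 0.5  -0.03  0.52]
[-0.45  0.25  1.89  1.06  1.47  1.66] tcp [0.545 0.232 0.289] z [ 0.22  0.86 -0.46] x [ 0.69 -0.47 -0.55] packlow 0.23 wristz [ 0.46 -0.1   0.47]
[-0.6   0.27  2.02  1.33  1.44  1.72] tcp [0.602 0.169 0.317] z [ 0.5   0.83 -0.27] x [ 0.46 -0.51 -0.73] packlow 0.246 wristz [ 0.41 -0.15  0.42]
[-0.76  0.28  2.15  1.59  1.41  1.79] tcp [0.646 0.063 0.336] z [ 0.76  0.63 -0.11] x [ 0.23 -0.43 -0.87] packlow 0.256 wristz [ 0.35 -0.18  0.38]
[-0.91  0.3   2.28  1.86  1.38  1.85] tcp [ 0.656 -0.077  0.339] z [ 0.95  0.31 -0.01] x [ 0.06 -0.24 -0.97] packlow 0.252 wristz [ 0.29 -0.2   0.34]
[-1.07  0.32  2.41  2.12  1.35  1.92] tcp [ 0.615 -0.227  0.32 ] z [ 1.   -0.09 -0.  ] x [-0. -0. -1.] packlow 0.231 wristz [ 0.23 -0.19  0.32]
```

```bash
cat >> b.py <<'E'
print()
Q=[FK(q0+(qf-q0)*t) for t in np.linspace(0,1,25)]
x,E=Q[0]
for X,F in Q[1:]:
    d=(X-x).round(3);r=np.degrees((F*E.inv()).as_rotvec()).round(1)
    print(d.tolist(),r.tolist(),round(np.linalg.norm(r),1));x=x+d;E=R.from_rotvec(np.radians(r))*E
E
python3 b.py|sed -n '/^$/,$p'
```

```text
[-0.009, 0.006, -0.02] [4.7, 3.0, -4.2] 7.0
[-0.008, 0.007, -0.017] [4.7, 2.9, -4.4] 7.1
[-0.006, 0.007, -0.012] [4.8, 2.8, -4.7] 7.3
[-0.004, 0.008, -0.009] [4.9, 2.6, -5.1] 7.5
[-0.0, 0.008, -0.006] [4.9, 2.5, -5.2] 7.6
[0.002, 0.007, -0.003] [4.9, 2.4, -5.5] 7.7
[0.005, 0.005, 0.001] [5.0, 2.2, -5.7] 7.9
[0.008, 0.003, 0.003] [5.0, 2.2, -5.9] 8.0
[0.011, 0.001, 0.005] [4.9, 2.0, -6.1] 8.1
[0.014, -0.003, 0.006] [5.0, 1.9, -6.3] 8.3
[0.016, -0.007, 0.008] [5.0, 1.8, -6.5] 8.4
[0.018, -0.011, 0.009] [5.0, 1.7, -6.6] 8.5
[0.019, -0.016, 0.01] [5.0, 1.6, -6.7] 8.5
[0.019, -0.02, 0.009] [5.0, 1.5, -6.9] 8.7
[0.019, -0.026, 0.009] [5.0, 1.4, -7.0] 8.7
[0.017, -0.031, 0.008] [5.0, 1.2, -7.1] 8.8
[0.016, -0.036, 0.006] [5.0, 1.1, -7.2] 8.8
[0.012, -0.04, 0.005] [4.9, 1.0, -7.3] 8.8
[0.008, -0.043, 0.003] [5.0, 0.8, -7.3] 8.9
[0.003, -0.047, 0.001] [5.0, 0.7, -7.5] 9.0
[-0.002, -0.049, -0.001] [4.9, 0.6, -7.5] 9.0
[-0.007, -0.05, -0.004] [4.9, 0.4, -7.6] 9.1
[-0.014, -0.05, -0.006] [4.8, 0.3, -7.7] 9.1
[-0.019, -0.05, -0.009] [4.8, 0.2, -7.8] 9.2
```

Call:
{"op": "carry_out", "data": {"steps": [{"dx":-0.009,"dy":0.006,"dz":-0.01,"ax":4.7,"ay":3.0,"az":-4.2,"hand":0.03},{"dx":-0.008,"dy":0.007,"dz":-0.01,"ax":4.7,"ay":2.9,"az":-4.4,"hand":0.03},{"dx":-0.006,"dy":0.007,"dz":-0.01,"ax":4.8,"ay":2.8,"az":-4.7,"hand":0.03},{"dx":-0.004,"dy":0.008,"dz":-0.009,"ax":4.9,"ay":2.6,"az":-5.1,"hand":0.03},{"dx":0,"dy":0.008,"dz":-0.006,"ax":4.9,"ay":2.5,"az":-5.2,"hand":0.03},{"dx":0.002,"dy":0.007,"dz":-0.003,"ax":4.9,"ay":2.4,"az":-5.5,"hand":0.03},{"dx":0.005,"dy":0.005,"dz":0.001,"ax":5.0,"ay":2.2,"az":-5.7,"hand":0.03},{"dx":0.008,"dy":0.003,"dz":0.003,"ax":5.0,"ay":2.2,"az":-5.9,"hand":0.03}]}}

```text
t: 6.2
tool_pos: [0.4838, 0.251, 0.2741]
orientation: [-0.356, 0.91, -0.184, -0.107]
contact_force: [0.2, 0.3, -1.0]
width: 0.434
grip_force: 50.8
```

```bash
python3 log.py; python3 kin.py|head -2
```

```text
6.2 [-0.238, 0.213, 1.691, 0.712, 1.546, 1.599, 0.484, 0.251, 0.274, -0.356, 0.91, -0.184, -0.107] [ 0.2  0.3 -1. ] 0.4344443670558513
[2.221e-01 2.000e-04 1.108e-01 5.339e-01 6.010e-02 4.258e-01 3.785e-01] [ 0.1 -0.  -0.2 -0.  -0.   0.   0.  -0.   0.  -0.  -0.   0.  -0.  -0.
  0.1  0.  -0.   0.   0.  -0.   0. ]
```

Tracking matches the plan, so I continue.

Call:
{"op": "carry_out", "data": {"steps": [{"dx":0.011,"dy":0.001,"dz":0.005,"ax":4.9,"ay":2.0,"az":-6.1,"hand":0.03},{"dx":0.014,"dy":-0.003,"dz":0.006,"ax":5.0,"ay":1.9,"az":-6.3,"hand":0.03},{"dx":0.016,"dy":-0.007,"dz":0.008,"ax":5.0,"ay":1.8,"az":-6.5,"hand":0.03},{"dx":0.018,"dy":-0.011,"dz":0.009,"ax":5.0,"ay":1.7,"az":-6.6,"hand":0.03},{"dx":0.019,"dy":-0.016,"dz":0.01,"ax":5.0,"ay":1.6,"az":-6.7,"hand":0.03},{"dx":0.019,"dy":-0.02,"dz":0.009,"ax":5.0,"ay":1.5,"az":-6.9,"hand":0.03},{"dx":0.019,"dy":-0.026,"dz":0.009,"ax":5.0,"ay":1.4,"az":-7.0,"hand":0.03},{"dx":0.017,"dy":-0.031,"dz":0.008,"ax":5.0,"ay":1.2,"az":-7.1,"hand":0.03}]}}

```text
t: 7.2
tool_pos: [0.6173, 0.1371, 0.3381]
orientation: [0.627, -0.545, 0.55, 0.089]
contact_force: [-0.4, -0.0, -1.3]
width: 0.435
grip_force: 50.9
```

Call:
{"op": "carry_out", "data": {"steps": [{"dx":0.016,"dy":-0.036,"dz":0.0,"ax":5.0,"ay":1.1,"az":-7.2,"hand":0.03},{"dx":0.012,"dy":-0.04,"dz":0.0,"ax":4.9,"ay":1.0,"az":-7.3,"hand":0.03},{"dx":0.008,"dy":-0.043,"dz":0.0,"ax":5.0,"ay":0.8,"az":-7.3,"hand":0.03},{"dx":0.003,"dy":-0.047,"dz":0.0,"ax":5.0,"ay":0.7,"az":-7.5,"hand":0.03},{"dx":-0.002,"dy":-0.049,"dz":-0.001,"ax":4.9,"ay":0.6,"az":-7.5,"hand":0.03},{"dx":-0.007,"dy":-0.05,"dz":0,"ax":4.9,"ay":0.4,"az":-7.6,"hand":0.03},{"dx":-0.014,"dy":-0.05,"dz":0,"ax":4.8,"ay":0.3,"az":-7.7,"hand":0.03},{"dx":-0.019,"dy":-0.05,"dz":0,"ax":4.8,"ay":0.2,"az":-7.8,"hand":0.03},{"dx":0,"dy":0,"dz":0,"ax":0,"ay":0,"az":0,"hand":0.03},{"dx":0,"dy":0,"dz":0,"ax":0,"ay":0,"az":0,"hand":0.03}]}}

```text
t: 8.45
tool_pos: [0.6141, -0.2262, 0.3374]
orientation: [0.709, 0.031, 0.704, -0.031]
contact_force: [0.0, -0.6, -0.9]
width: 0.432
grip_force: 50.9
```

```bash
python3 log.py; python3 kin.py|head -2; python3 - <<'E'
from plan import *
from h import *
s=ctrl.sense();o=s['orientation'];E=R.from_quat(np.r_[o[1:],o[0]]);Rt=hor(np.radians(-5),0);m=E.as_matrix()
print('turn',np.degrees((Rt*E.inv()).as_rotvec()).round(2),'z',m[:,2].round(3),'x',m[:,0].round(3),'tcp',np.round(s['tool_pos'],4))
z=m[:,2];g=s['tool_pos']-z*.019;c=g+z*.012+m[:,0]*.025
print('pack centre est',c.round(3))
t=ctrl.camera('top');sc=ctrl.camera('scene')
a=cv2.resize(t[130:250,320:450],(520,480));b=cv2.resize(sc[60:220,230:420],(0,0),fx=3,fy=3)
cv2.imwrite('pics/p1.png',cv2.resize(sc[40:220,230:460],None,fx=3,fy=3,interpolation=cv2.INTER_CUBIC))
cv2.imwrite('pics/p1t.png',a)
E
```

```text
8.45 [-1.055, 0.258, 2.39, 2.119, 1.304, 1.987, 0.614, -0.226, 0.337, 0.709, 0.031, 0.704, -0.031] [ 0.  -0.6 -0.9] 0.43162315227173015
[2.220e-01 1.000e-04 1.108e-01 5.340e-01 6.020e-02 4.259e-01 3.785e-01] [ 0.1  0.  -0.2 -0.  -0.   0.   0.  -0.   0.  -0.  -0.   0.  -0.  -0.
  0.   0.  -0.   0.   0.  -0.   0.  -0.  -0.   0. ]
turn [0.05 0.37 0.01] z [ 0.996 -0.087  0.007] x [ 0.007 -0.001 -1.   ] tcp [ 0.6141 -0.2262  0.3374]
pack centre est [ 0.607 -0.226  0.312]
```

View pics/p1.png

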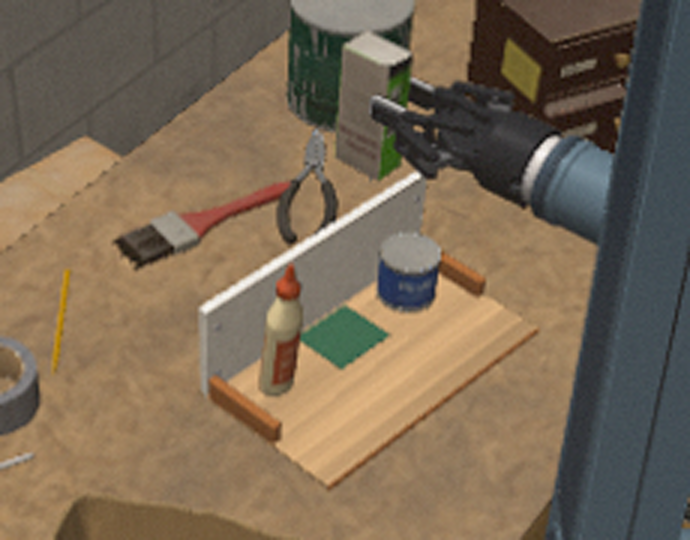

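The scene crop shows the pack upright in the fingers, its visible top corners near crop (342,47), (378,68) and (412,48) and bottom corners near (337,163) and (380,177). It is above the patch, and glue and can are untouched. I compare this with the predicted box.

```bash
cat > c.py <<'E'
from plan import *
from h import *
s=ctrl.sense();o=s['orientation'];E=R.from_quat(np.r_[o[1:],o[0]]);m=E.as_matrix()
ci=ctrl.camera_info('scene');o0=np.array([230,40])
obs={(0,-1):0}
pts=np.array([(342,47),(378,68),(337,163),(380,177),(403,165)],float)/3+o0
def box(v):
    c=v[:3];M=(R.from_rotvec(v[3:])*E).as_matrix()
    return np.array([c+M@np.array([a,b,d]) for a,b,d in [(-.064,.019,.029),(-.064,.019,-.029),(.064,.019,.029),(.064,.019,-.029),(.064,-.019,-.029)]])
z=m[:,2];c=s['tool_pos']-z*.007+m[:,0]*.025
print((proj(ci,box(np.r_[c,0,0,0]))-o0).__mul__(3).round(0).tolist())
f=lambda v:np.r_[(proj(ci,box(v))-pts).ravel(),(v[3:])*20,(v[2]-c[2])*200]
r=least_squares(f,np.r_[c,0,0,0]);print('fit',r.x[:3].round(4),'vs',c.round(4),np.degrees(r.x[3:]).round(1),f(r.x)[:10].round(1))
E
python3 c.py
```

```text
[[336.0, 46.0], [387.0, 70.0], [329.0, 159.0], [376.0, 183.0], [399.0, 165.0]]
fit [ 0.6077 -0.2308  0.3102] vs [ 0.6076 -0.2255  0.3126] [-0.9  2.9 -2.6] [-2.1 -0.4  2.1 -0.1 -0.7 -1.2  0.1  1.7  0.6 -0.2]
```

Call:
{"op": "carry_out", "data": {"steps": [{"dx":0,"dy":0,"dz":-0.02,"ax":0,"ay":0.4,"az":0,"hand":0.03},{"dx":0,"dy":0,"dz":-0.03,"ax":0,"ay":0,"az":0,"hand":0.03},{"dx":0,"dy":0,"dz":-0.03,"ax":0,"ay":0,"az":0,"hand":0.03},{"dx":0,"dy":0,"dz":-0.03,"ax":0,"ay":0,"az":0,"hand":0.03},{"dx":0,"dy":0,"dz":-0.03,"ax":0,"ay":0,"az":0,"hand":0.03},{"dx":0,"dy":0,"dz":-0.03,"ax":0,"ay":0,"az":0,"hand":0.03},{"dx":0,"dy":0,"dz":-0.02,"ax":0,"ay":0,"az":0,"hand":0.03},{"dx":0,"dy":0,"dz":0,"ax":0,"ay":0,"az":0,"hand":0.03},{"dx":0,"dy":0,"dz":0,"ax":0,"ay":0,"az":0,"hand":0.03}]}}

```text
t: 9.68
tool_pos: [0.6144, -0.2266, 0.1485]
orientation: [0.707, 0.031, 0.706, -0.031]
contact_force: [0.9, 0.7, -1.6]
width: 0.435
grip_force: 50.9
```

```bash
python3 log.py; python3 -c "
from h import *
s=ctrl.camera('scene');cv2.imwrite('pics/p2.png',cv2.resize(s[80:220,270:430],None,fx=4,fy=4,interpolation=cv2.INTER_CUBIC))"
```

```text
9.68 [-1.054, 0.89, 2.418, 2.169, 1.667, 1.433, 0.614, -0.227, 0.148, 0.707, 0.031, 0.706, -0.031] [ 0.9  0.7 -1.6] 0.4346727901165066
```

View pics/p2.png

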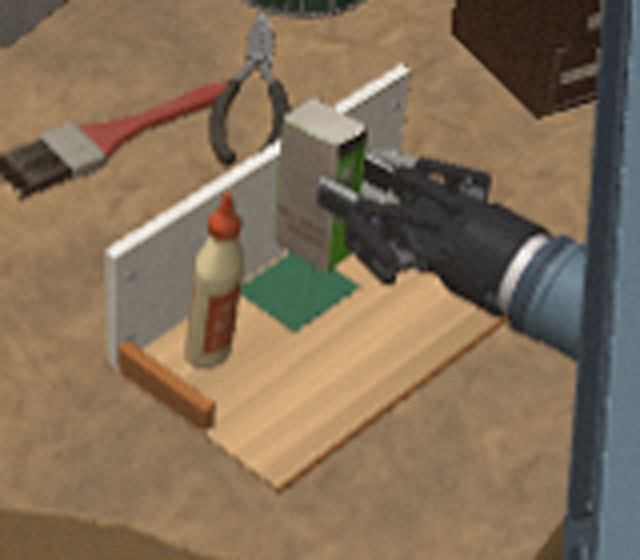

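The pack hangs upright just above and in front of the board. Its lower corners are at (278,245) and (327,270), heading onto the patch at (300,290). I lower it and feel for the floor.

Call:
{"op": "carry_out", "data": {"steps": [{"dx":0,"dy":0,"dz":-0.015,"ax":0,"ay":0,"az":0,"hand":0.03},{"dx":0,"dy":0,"dz":-0.015,"ax":0,"ay":0,"az":0,"hand":0.03},{"dx":0,"dy":0,"dz":-0.01,"ax":0,"ay":0,"az":0,"hand":0.03},{"dx":0,"dy":0,"dz":-0.005,"ax":0,"ay":0,"az":0,"hand":0.03},{"dx":0,"dy":0,"dz":0,"ax":0,"ay":0,"az":0,"hand":0.03},{"dx":0,"dy":0,"dz":0,"ax":0,"ay":0,"az":0,"hand":0.03}], "squeeze": 40}}

```text
t: 10.48
tool_pos: [0.6142, -0.227, 0.1035]
orientation: [0.707, 0.031, 0.706, -0.032]
contact_force: [-0.1, -0.2, -0.5]
width: 0.431
grip_force: 50.9
```

Call:
{"op": "carry_out", "data": {"steps": [{"dx":0,"dy":0,"dz":-0.002,"ax":0,"ay":0,"az":0,"hand":0.03},{"dx":0,"dy":0,"dz":0,"ax":0,"ay":0,"az":0,"hand":0.03}]}}

```text
t: 10.72
tool_pos: [0.6142, -0.227, 0.1011]
orientation: [0.707, 0.031, 0.706, -0.032]
contact_force: [0.3, 0.2, -1.2]
width: 0.44
grip_force: 50.9
```

Call:
{"op": "carry_out", "data": {"steps": [{"dx":0,"dy":0,"dz":-0.001,"ax":0,"ay":0,"az":0,"hand":0.03},{"dx":0,"dy":0,"dz":0,"ax":0,"ay":0,"az":0,"hand":0.03}]}}

```text
t: 10.98
tool_pos: [0.6142, -0.227, 0.1]
orientation: [0.707, 0.031, 0.706, -0.032]
contact_force: [0.7, -0.2, -1.6]
width: 0.439
grip_force: 50.9
```

Call:
{"op": "carry_out", "data": {"steps": [{"dx":0,"dy":0,"dz":-0.001,"ax":0,"ay":0,"az":0,"hand":0.03},{"dx":0,"dy":0,"dz":0,"ax":0,"ay":0,"az":0,"hand":0.03}]}}

```text
t: 11.22
tool_pos: [0.6142, -0.227, 0.0989]
orientation: [0.707, 0.031, 0.706, -0.032]
contact_force: [-0.1, -0.0, -1.3]
width: 0.434
grip_force: 50.9
```

Call:
{"op": "carry_out", "data": {"steps": [{"dx":0,"dy":0,"dz":-0.001,"ax":0,"ay":0,"az":0,"hand":0.03},{"dx":0,"dy":0,"dz":0,"ax":0,"ay":0,"az":0,"hand":0.03}]}}

```text
t: 11.48
tool_pos: [0.6142, -0.227, 0.0979]
orientation: [0.707, 0.031, 0.706, -0.032]
contact_force: [0.9, -0.2, -1.4]
width: 0.433
grip_force: 50.9
```

Call:
{"op": "carry_out", "data": {"steps": [{"dx":0,"dy":0,"dz":-0.001,"ax":0,"ay":0,"az":0,"hand":0.03},{"dx":0,"dy":0,"dz":0,"ax":0,"ay":0,"az":0,"hand":0.03}]}}

```text
t: 11.72
tool_pos: [0.6142, -0.227, 0.0969]
orientation: [0.707, 0.031, 0.706, -0.032]
contact_force: [0.4, 0.7, -1.0]
width: 0.436
grip_force: 50.9
```

Call:
{"op": "carry_out", "data": {"steps": [{"dx":0,"dy":0,"dz":-0.001,"ax":0,"ay":0,"az":0,"hand":0.03},{"dx":0,"dy":0,"dz":0,"ax":0,"ay":0,"az":0,"hand":0.03}]}}

```text
t: 11.98
tool_pos: [0.6142, -0.227, 0.0959]
orientation: [0.707, 0.031, 0.706, -0.032]
contact_force: [0.4, -0.3, -1.4]
width: 0.436
grip_force: 50.9
```

Call:
{"op": "carry_out", "data": {"steps": [{"dx":0,"dy":0,"dz":-0.001,"ax":0,"ay":0,"az":0,"hand":0.03},{"dx":0,"dy":0,"dz":0,"ax":0,"ay":0,"az":0,"hand":0.03}]}}

```text
t: 12.22
tool_pos: [0.6142, -0.227, 0.0949]
orientation: [0.707, 0.031, 0.706, -0.032]
contact_force: [0.9, -0.1, -2.6]
width: 0.438
grip_force: 50.9
```

Call:
{"op": "carry_out", "data": {"steps": [{"dx":0,"dy":0,"dz":-0.001,"ax":0,"ay":0,"az":0,"hand":0.03},{"dx":0,"dy":0,"dz":0,"ax":0,"ay":0,"az":0,"hand":0.03}]}}

```text
t: 12.48
tool_pos: [0.6142, -0.227, 0.0939]
orientation: [0.707, 0.031, 0.706, -0.032]
contact_force: [0.2, -0.3, -1.2]
width: 0.437
grip_force: 50.9
```

Call:
{"op": "carry_out", "data": {"steps": [{"dx":0,"dy":0,"dz":-0.001,"ax":0,"ay":0,"az":0,"hand":0.03},{"dx":0,"dy":0,"dz":0,"ax":0,"ay":0,"az":0,"hand":0.03}]}}

```text
t: 12.72
tool_pos: [0.6142, -0.227, 0.0933]
orientation: [0.707, 0.031, 0.706, -0.032]
contact_force: [0.4, 0.1, 0.5]
width: 0.44
grip_force: 50.9
```

Call:
{"op": "carry_out", "data": {"steps": [{"dx":0,"dy":0,"dz":-0.001,"ax":0,"ay":0,"az":0,"hand":0.03},{"dx":0,"dy":0,"dz":0,"ax":0,"ay":0,"az":0,"hand":0.03}]}}

```text
t: 12.98
tool_pos: [0.6142, -0.2271, 0.0933]
orientation: [0.708, 0.031, 0.705, -0.032]
contact_force: [-0.9, -0.7, 5.0]
width: 0.433
grip_force: 51.0
```

```bash
python3 log.py; python3 -c "
from h import *
s=ctrl.camera('scene');cv2.imwrite('pics/p3.png',cv2.resize(s[100:180,310:420],None,fx=7,fy=7,interpolation=cv2.INTER_CUBIC))"
```

```text
12.97 [-1.055, 1.062, 2.374, 2.154, 1.741, 1.325, 0.614, -0.227, 0.093, 0.708, 0.031, 0.705, -0.032] [-0.9 -0.7  5. ] 0.4332761113910848
```

View pics/p3.png

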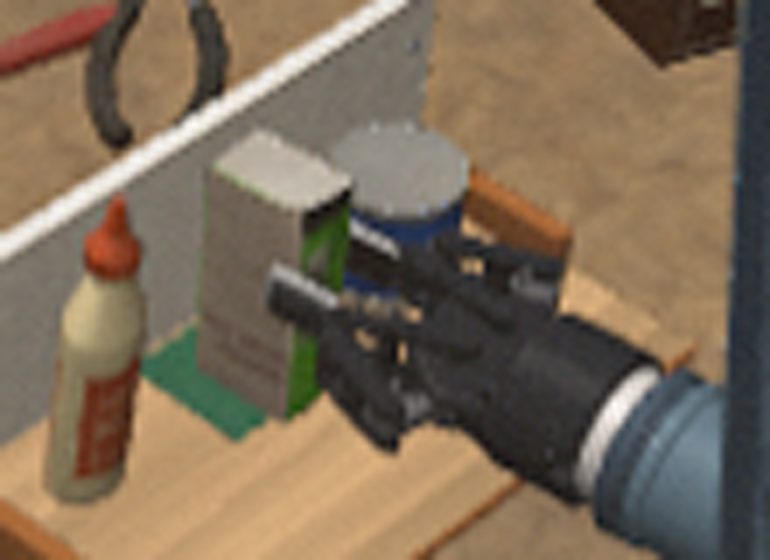

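Contact is felt at 5 N. The pack stands upright on the patch, with its foot corners at (198,372) and (288,418) in the crop. I check its position before letting go.

```bash
python3 - <<'E'
from h import *
ci=ctrl.camera_info('scene');P=ray(ci,np.array([(198,372),(288,418),(240,437),(145,360)])/7+[310,100],.008);print(P.round(3).tolist())
c=(P[0]+P[1])/2;e=(P[0]-P[1])[:2];L=np.linalg.norm(e);n=np.array([e[1],-e[0]])/L;print(L,'centre',c[:2]+n*.019,c[:2]-n*.019)
# patch corners by scene camera from top estimate
print((proj(ci,[[0.591,-0.183,.008],[0.656,-0.197,.008],[0.642,-0.274,.008],[0.577,-0.26,.008]])-[310,100])*7)
E
```

```text
[[0.63, -0.211, 0.008], [0.579, -0.209, 0.008], [0.59, -0.185, 0.008], [0.655, -0.203, 0.008]]
0.05136846811116662 centre [ 0.6041526  -0.22910824] [ 0.6052902  -0.19112528]
[[236.05439324 439.40516562]
 [136.80093967 366.53423521]
 [249.15813605 290.24961464]
 [348.28730764 359.91827919]]
```

Call:
{"op": "carry_out", "data": {"steps": [{"dx":0,"dy":0,"dz":0.001,"ax":0,"ay":0,"az":0,"hand":0.04},{"dx":0,"dy":0,"dz":0,"ax":0,"ay":0,"az":0,"hand":0.05},{"dx":0,"dy":0,"dz":0,"ax":0,"ay":0,"az":0,"hand":0.062},{"dx":0,"dy":0,"dz":0,"ax":0,"ay":0,"az":0,"hand":0.062},{"dx":0,"dy":0,"dz":0,"ax":0,"ay":0,"az":0,"hand":0.062},{"dx":-0.01,"dy":0.001,"dz":0,"ax":0,"ay":0,"az":0,"hand":0.062},{"dx":-0.02,"dy":0.002,"dz":0,"ax":0,"ay":0,"az":0,"hand":0.062},{"dx":-0.02,"dy":0.002,"dz":0,"ax":0,"ay":0,"az":0,"hand":0.062},{"dx":0,"dy":0,"dz":0,"ax":0,"ay":0,"az":0,"hand":0.062},{"dx":0,"dy":0,"dz":0,"ax":0,"ay":0,"az":0,"hand":0.062}]}}

```text
t: 14.28
tool_pos: [0.5642, -0.2225, 0.0929]
orientation: [0.707, 0.032, 0.706, -0.032]
contact_force: [-0.4, -0.1, -0.5]
width: 0.724
grip_force: 0.0
```

```bash
python3 log.py; python3 -c "
from h import *
s=ctrl.camera('scene');cv2.imwrite('pics/p4.png',cv2.resize(s[90:320,220:420],None,fx=2.5,fy=2.5,interpolation=cv2.INTER_CUBIC))"
```

```text
14.28 [-1.219, 1.134, 2.467, 1.971, 1.762, 1.15, 0.564, -0.223, 0.093, 0.707, 0.032, 0.706, -0.032] [-0.4 -0.1 -0.5] 0.7238422108312484
```

View pics/p4.png

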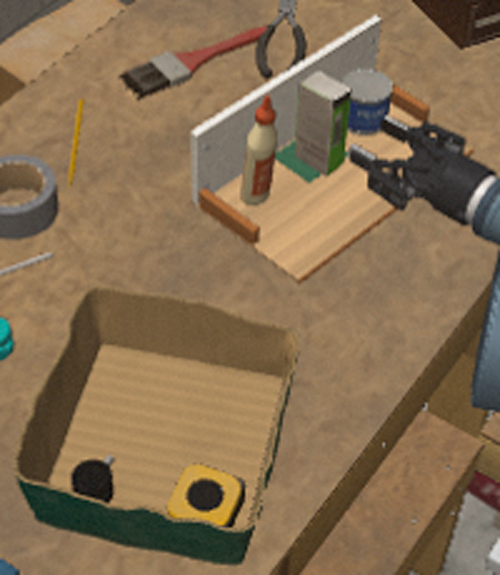

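The pack stands free on the patch at (322,125) and the gripper has backed off to (400,160). Glue (260,155) and can (368,100) are in place, and castor (92,480) and tape measure (207,495) are still in the carton.

```bash
python3 -c "
from rig import ctrl
print(ctrl.finish_job())"
```

```text
the job is handed in; nothing more can be done
None
```

The pack stands upright and released on the green patch, about 9–13 mm off its centre by my measurement (limit 27 mm), with bottle, can, tape measure and castor left in place; the job is handed in, but no verdict came back.

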